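# Stack two model-kit units in an indexing turntable

## Task

Assemble the two kit units in the indexing table, each in the pocket of its own colour and always at the loading station by the yellow block: first the green unit - body, then all the green spacers there are, then the cap with its disc up, each laid flat and square in the pocket - then turn the table by its handle one detent anticlockwise and build the grey-blue unit the same way. Finally turn the table one more detent the same way, so that both units stand clear of the loading station to set, and leave the other things on the bench where they are.

Things in the scene. Friction and masses are not known exactly. Their poses are not given: they have to be found in the camera images.
- turntable (a joint): turn of the indexing table, rad: 0 at the start, grows anticlockwise seen from above, sprung detents at 0, 1.571 and 3.142 (end stops just outside 0 and 3.142). The table is a bare metal disc, 250 mm in diameter, top 33 mm above the bench.
- table_axis (a point): centre of the indexing table, on its axis, on the disc's top face
- handle (a point): centre of the top end of the red upright handle post of the indexing table: post 16 mm in diameter, standing 55 mm above the disc, 105 mm from the axis; it turns with the table
- index_base: fixed round black base of the indexing table, 20 mm high; its origin lies on the bench on the table's axis, and its -x side carries a yellow block: the loading station. A pocket is at the loading station when it lies on that side of the axis.
- pocket_green (a point): centre of the floor of the pocket marked by a green floor and green tab, 80 mm from the table's axis, at the loading station when the joint reads 0. White walls 42 mm high with flared lips to 49 mm; inside 43 mm (x, radial) by 63 mm (y). Both long sides are open in the middle over 47 mm for fingers, in walls 5 mm thick. z up; floor level with the disc's top face.
- body_green: green kit body, a block 40 x 60 x 22 mm with dark vents. Origin: centre of its underside; z up, y along its 60 mm length, x across its 40 mm width.
- spacer1_green: green spacer plate, 40 x 60 x 8 mm, same either way up, a flat dark spot in the middle; 1 or 2 of this colour are present. Origin: centre of its underside; z up, y along its 60 mm length, x across its 40 mm width.
- spacer2_green: green spacer plate, 40 x 60 x 8 mm, same either way up, a flat dark spot in the middle; 1 or 2 of this colour are present. Origin: centre of its underside; z up, y along its 60 mm length, x across its 40 mm width.
- cap_green: green cap, a plate 40 x 60 x 8 mm with a round darker disc 34 mm in diameter and 6 mm high on top. Origin: centre of its underside; z up, y along its 60 mm length, x across its 40 mm width.
- pocket_blue (a point): centre of the floor of the pocket marked by a grey-blue floor and grey-blue tab, 80 mm from the table's axis, at the loading station when the joint reads 1.571. White walls 42 mm high with flared lips to 49 mm; inside 43 mm (x, radial) by 63 mm (y). Both long sides are open in the middle over 47 mm for fingers, in walls 5 mm thick. z up; floor level with the disc's top face.
- body_blue: grey-blue kit body, a block 40 x 60 x 22 mm with dark vents. Origin: centre of its underside; z up, y along its 60 mm length, x across its 40 mm width.
- spacer1_blue: grey-blue spacer plate, 40 x 60 x 8 mm, same either way up, a flat dark spot in the middle; 1 or 2 of this colour are present. Origin: centre of its underside; z up, y along its 60 mm length, x across its 40 mm width.
- spacer2_blue: grey-blue spacer plate, 40 x 60 x 8 mm, same either way up, a flat dark spot in the middle; 1 or 2 of this colour are present. Origin: centre of its underside; z up, y along its 60 mm length, x across its 40 mm width.
- cap_blue: grey-blue cap, a plate 40 x 60 x 8 mm with a round darker disc 34 mm in diameter and 6 mm high on top. Origin: centre of its underside; z up, y along its 60 mm length, x across its 40 mm width.
- sponge: blue sanding sponge, 35 x 55 x 20 mm, a bystander; origin under its centre
- sanding_stick: yellow sanding stick, 22 x 130 x 8 mm, lying along y, a bystander; origin under its centre
- paint_jar: small jar, 44 mm in diameter, 55 mm high, white cap, a bystander; origin under its centre

How it is judged:
On the way, in this order (a step that is already met when the one before it is completed fails the run):
1. the green body lies flat on the floor of the green pocket, at the loading station (joint within 0.12 of 0) (x of body_green in the frame of pocket_green between -0.004 and 0.004 m and y of body_green in the frame of pocket_green between -0.004 and 0.004 m and z of body_green in the frame of pocket_green between -0.003 and 0.003 m and angle between the y axis of body_green and the y axis of pocket_green, either way round below 0.12 rad and angle between body_green's own z axis and vertical below 0.08 rad and value of joint turntable between -0.12 and 0.12 rad), for 0.2 s.
2. every green spacer lies flat and square on the green body in the pocket, still at the loading station (all of step 1 and x of spacer1_green in the frame of pocket_green between -0.004 and 0.004 m and y of spacer1_green in the frame of pocket_green between -0.004 and 0.004 m and z of spacer1_green in the frame of pocket_green between 0.019 and 0.041 m and angle between the y axis of each of spacer1_green, spacer2_green and the y axis of pocket_green, either way round below 0.12 rad and angle between the z axis of each of spacer1_green, spacer2_green and the z axis of pocket_green, either way round below 0.08 rad and x of spacer2_green in the frame of pocket_green between -0.004 and 0.004 m and y of spacer2_green in the frame of pocket_green between -0.004 and 0.004 m and z of spacer2_green in the frame of pocket_green between 0.019 and 0.041 m), for 0.2 s.
3. the green cap lies flat and square on top, disc up, still at the loading station (all of step 2 and x of cap_green in the frame of pocket_green between -0.004 and 0.004 m and y of cap_green in the frame of pocket_green between -0.004 and 0.004 m and z of cap_green in the frame of pocket_green between 0.027 and 0.041 m and angle between the y axis of cap_green and the y axis of pocket_green, either way round below 0.12 rad and angle between cap_green's own z axis and vertical below 0.08 rad), for 0.2 s.
4. the table is turned to its next detent (value of joint turntable between 1.451 and 1.691 rad), for 0.2 s.
5. the grey-blue body lies flat on the floor of the grey-blue pocket, at the loading station (joint within 0.12 of 1.571) (all of step 4 and x of body_blue in the frame of pocket_blue between -0.004 and 0.004 m and y of body_blue in the frame of pocket_blue between -0.004 and 0.004 m and z of body_blue in the frame of pocket_blue between -0.003 and 0.003 m and angle between the y axis of body_blue and the y axis of pocket_blue, either way round below 0.12 rad and angle between body_blue's own z axis and vertical below 0.08 rad), for 0.2 s.
6. every grey-blue spacer lies flat and square on the grey-blue body in the pocket, still at the loading station (all of step 5 and x of spacer1_blue in the frame of pocket_blue between -0.004 and 0.004 m and y of spacer1_blue in the frame of pocket_blue between -0.004 and 0.004 m and z of spacer1_blue in the frame of pocket_blue between 0.019 and 0.041 m and angle between the y axis of each of spacer1_blue, spacer2_blue and the y axis of pocket_blue, either way round below 0.12 rad and angle between the z axis of each of spacer1_blue, spacer2_blue and the z axis of pocket_blue, either way round below 0.08 rad and x of spacer2_blue in the frame of pocket_blue between -0.004 and 0.004 m and y of spacer2_blue in the frame of pocket_blue between -0.004 and 0.004 m and z of spacer2_blue in the frame of pocket_blue between 0.019 and 0.041 m), for 0.2 s.
7. the grey-blue cap lies flat and square on top, disc up, still at the loading station (all of step 6 and x of cap_blue in the frame of pocket_blue between -0.004 and 0.004 m and y of cap_blue in the frame of pocket_blue between -0.004 and 0.004 m and z of cap_blue in the frame of pocket_blue between 0.027 and 0.041 m and angle between the y axis of cap_blue and the y axis of pocket_blue, either way round below 0.12 rad and angle between cap_blue's own z axis and vertical below 0.08 rad), for 0.2 s.
8. the table is turned to its last detent (value of joint turntable between 3.022 and 3.262 rad), for 0.2 s.
At the end, for the whole second after the job is handed in: In each pocket: body on the floor, every present spacer of its colour on it, cap on top, disc up; all centred within 4 mm, square within 0.12 rad, flat within 0.08 rad, at rest. Table within 0.12 rad of its last detent (3.142) (all of step 8 and x of body_green in the frame of pocket_green between -0.004 and 0.004 m and y of body_green in the frame of pocket_green between -0.004 and 0.004 m and z of body_green in the frame of pocket_green between -0.003 and 0.003 m and angle between the y axis of each of body_green, spacer1_green, spacer2_green, cap_green and the y axis of pocket_green, either way round below 0.12 rad and angle between each of body_green, cap_green, body_blue, cap_blue's own z axis and vertical below 0.08 rad and x of spacer1_green in the frame of pocket_green between -0.004 and 0.004 m and y of spacer1_green in the frame of pocket_green between -0.004 and 0.004 m and z of spacer1_green in the frame of pocket_green between 0.019 and 0.041 m and angle between the z axis of each of spacer1_green, spacer2_green and the z axis of pocket_green, either way round below 0.08 rad and x of spacer2_green in the frame of pocket_green between -0.004 and 0.004 m and y of spacer2_green in the frame of pocket_green between -0.004 and 0.004 m and z of spacer2_green in the frame of pocket_green between 0.019 and 0.041 m and x of cap_green in the frame of pocket_green between -0.004 and 0.004 m and y of cap_green in the frame of pocket_green between -0.004 and 0.004 m and z of cap_green in the frame of pocket_green between 0.027 and 0.041 m and x of body_blue in the frame of pocket_blue between -0.004 and 0.004 m and y of body_blue in the frame of pocket_blue between -0.004 and 0.004 m and z of body_blue in the frame of pocket_blue between -0.003 and 0.003 m and angle between the y axis of each of body_blue, spacer1_blue, spacer2_blue, cap_blue and the y axis of pocket_blue, either way round below 0.12 rad and x of spacer1_blue in the frame of pocket_blue between -0.004 and 0.004 m and y of spacer1_blue in the frame of pocket_blue between -0.004 and 0.004 m and z of spacer1_blue in the frame of pocket_blue between 0.019 and 0.041 m and angle between the z axis of each of spacer1_blue, spacer2_blue and the z axis of pocket_blue, either way round below 0.08 rad and x of spacer2_blue in the frame of pocket_blue between -0.004 and 0.004 m and y of spacer2_blue in the frame of pocket_blue between -0.004 and 0.004 m and z of spacer2_blue in the frame of pocket_blue between 0.019 and 0.041 m and x of cap_blue in the frame of pocket_blue between -0.004 and 0.004 m and y of cap_blue in the frame of pocket_blue between -0.004 and 0.004 m and z of cap_blue in the frame of pocket_blue between 0.027 and 0.041 m and linear speed of each of body_green, spacer1_green, spacer2_green, cap_green, body_blue, spacer1_blue, spacer2_blue, cap_blue below 0.02 m/s and velocity of joint turntable between -0.05 and 0.05 rad/s); the robot touches nothing.
It fails at once if the sponge is moved more than 30 mm or tipped (distance of sponge from where it was at the start of the episode above 0.03 m or angle between sponge's own z axis and vertical above 0.5 rad).
It fails at once if the sanding stick is moved more than 30 mm or tipped (distance of sanding_stick from where it was at the start of the episode above 0.03 m or angle between sanding_stick's own z axis and vertical above 0.5 rad).
It fails at once if the paint jar is moved more than 30 mm or tipped (distance of paint_jar from where it was at the start of the episode above 0.03 m or angle between paint_jar's own z axis and vertical above 0.5 rad).
Of spacer1_green, spacer2_green only 1 to 2 are there at a start; the rules pass over those that are not, and their reading is None.
Of spacer1_blue, spacer2_blue only 1 to 2 are there at a start; the rules pass over those that are not, and their reading is None.
At some moment in a run one of body_green, spacer1_green, spacer2_green, cap_green, body_blue, spacer1_blue, spacer2_blue, cap_blue may be knocked a few centimetres aside while the robot is not near it.
It also fails if it takes over 210 s, if anything falls off the work surface, if the arm or the gripper's body presses on something with over 40 N, if the wrist force passes 120 N, or if a joint passes its speed limit or range.

## Robot

A 6-joint arm with a two-finger parallel gripper is mounted at the origin on the work surface. World frame = base frame: x ahead of the robot, y to its left, z up, the work surface at z = 0. Lengths are in m, angles in rad, forces in N, time in s.
With the tool pointing down it reaches from about 0.35 to 0.8 m from the base axis. Payload 7.3 kg.
Tool frame: the origin (TCP) lies between the finger pads; the fingertips stand 25 mm ahead of it and the grasp point (between the pads) lies 6 mm ahead of it (r.tip_extent is the distance from the TCP to the fingertips, in m); z points along the fingers, y is the line along which they close (so a half turn about z gives the same grasp; the last joint's range is limited). The gripper opens to 85 mm and grips with 20 to 120 N. Pads are 22 mm wide; open, the fingers measure 114 mm over their backs; the gripper's body (76 mm by 85 mm) begins 54 mm behind the grasp point. The pads swing forward as they close: fully open they stand 13 mm farther back than shut.
Start: joints at [-1.441, 0.342, 1.524, -0, 1.275, -0.146], TCP at [0.143, -0.505, 0.228] pointing down, gripper open.
Joint ranges: [-2.53, 2.53], [-0.77, 2.02], [0.04, 2.7], [-1, 4.14], [0.28, 2.66], [-3.11, 3.11]. Speed limits (rad/s): [2.57, 2.57, 3.14, 3.14, 3.14, 3.14].

## Interface

Orientations are given as a unit quaternion [x, y, z, w].
In Python, from workcell import r, command_gripper, optics gives the robot as it stands. The module is installed in compiled form; this text tells all that it offers. Calls block until the motion is done:
- r.reach(position, orientation): joint-space move of the TCP to a pose.
- r.move_straight(position, orientation=None, speed=0.15, max_force=None): straight line of the TCP; orientation=None keeps the orientation; speed is the mean speed in m/s. With max_force (N) it stops when the force on the tool has changed by that much, and returns True; else False.
- r.movej(angles): joint-space move.
- command_gripper(opening, force=None): finger opening in m; force is the grip in N (None keeps the last); returns when the fingers have stopped.
- r.hold(seconds).
- r.solve_ik(position, orientation): joint angles nearest the present ones, or None.
- r.read_state(): the state.
- optics.get_image(name): name is "scene" or "top" or "wrist"; returns (picture, depth): 400x640x3 uint8, red, green, blue; 400x640 float32, m along the optical axis (not along the pixel's ray), 0 where there is no reading.
- optics.camera_model(name): a dict with "K" (3x3 intrinsics, pixels), "R" (3x3) and "t" (3): a world point X has camera coordinates R X + t; the wrist camera has in their place "tool_from_camera" (4x4, takes a point from camera to tool coordinates, whose origin is the TCP and whose axes are the flange's). Camera axes: x right, y down, z forward; pixel columns grow to the right and rows downward; lengths in m; the calibration is good to about 2 mm. The wrist camera is an equidistant fisheye: a pixel r from the principal point sees the ray r / f radians off the axis. A picture is of the moment at which its call begins: read the wrist's pose just before it. camera_model takes no time and is no camera call.
A pose or a line that the arm cannot do raises r.PlanningError and nothing moves.
- r.finish_job(): hands the job in; it is judged then, once.
The state is a dict: "time_s": time; "joint_positions": joint angles; "dq": joint speeds; "tau": joint torques, N m; "eef_pos": TCP position; "eef_rot": TCP orientation; "contact_force": force on the tool from outside, world axes, zero at the start; "torque": the same for the moment, N m; "grip_width": finger opening in m; "grip_force": force on a finger pad.
Only numpy, scipy, OpenCV 4.12 (cv2) and the standard library are available. Lean on these libraries where they do the work, as an engineer would, in place of code of your own. Each camera call takes 0.05 s, during which the arm holds its last target. There are 200 camera calls.

## Working session

There is one attempt and no reset: what is moved stays moved. The work goes in short steps, each a Python script; the robot and the scene stay as the last script left them, time stands still between calls to the robot, and variables do not carry over. Pictures are saved under pics/ and viewed, at most 14 in all, crops included, and the job is handed in when it is done.

```bash
mkdir -p pics; python3 - <<'E'
from workcell import r, command_gripper, optics
import cv2, numpy as np
for n in ("scene","top"):
    im,d=optics.get_image(n); cv2.imwrite(f"pics/{n}0.png",im[:,:,::-1]); np.savez(f"pics/{n}0.npz",im=im,d=d)
    m=optics.camera_model(n); print(n,np.round(m["K"],1).tolist(),np.round(m["R"],4).tolist(),np.round(m["t"],4).tolist())
print(optics.camera_model("wrist"))
s=r.read_state(); print(s["eef_rot"],s["time_s"],r.tip_extent)
E
```

```text
scene [[391.3, 0.0, 316.3], [0.0, 391.3, 193.9], [0.0, 0.0, 1.0]] [[0.3685, 0.9296, -0.0106], [0.7552, -0.306, -0.5797], [-0.5421, 0.2056, -0.8148]] [-0.2129, -0.3986, 1.3692]
top [[404.5, 0.0, 320.3], [0.0, 404.5, 203.2], [0.0, 0.0, 1.0]] [[-0.0037, -1.0, 0.0027], [-0.9928, 0.0034, -0.12], [0.12, -0.0031, -0.9928]] [-0.0144, 0.5958, 0.9706]
{'K': array([[309.70691629,   0.        , 322.23561386],
       [  0.        , 309.70691629, 197.54019982],
       [  0.        ,   0.        ,   1.        ]]), 'tool_from_camera': array([[ 1.66551035e-04, -9.54335794e-01, -2.98735943e-01,
         7.63435811e-02],
       [ 9.99999937e-01,  6.48523491e-05,  3.50343200e-04,
         1.18961953e-03],
       [-3.14971328e-04, -2.98735983e-01,  9.54335745e-01,
        -1.45832645e-01],
       [ 0.00000000e+00,  0.00000000e+00,  0.00000000e+00,
         1.00000000e+00]])}
[ 9.90505795e-01  1.37469316e-01  9.38013162e-06 -6.75567963e-04] 0.1 0.025
```

View pics/top0.png

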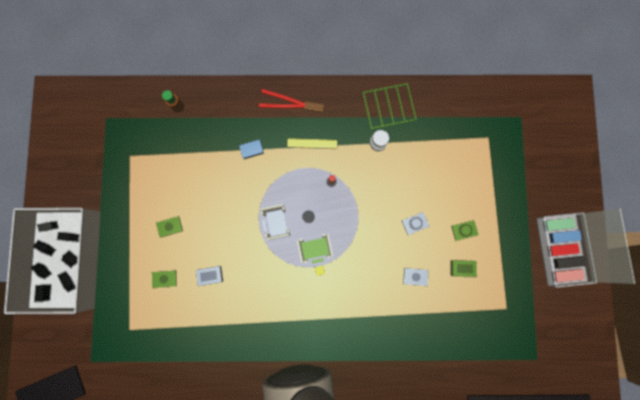

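View pics/scene0.png

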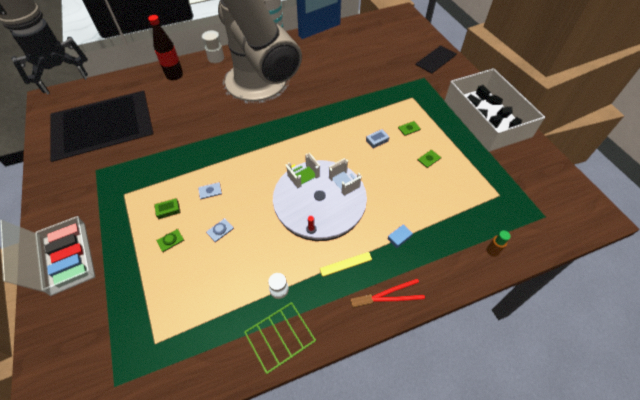

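The top view shows:
- **Green:** body (464,268), cap (464,230), spacers (169,227) and (164,279).
- **Grey-blue:** body (209,276), cap (416,223), and a single spacer (416,277).
- **Table:** hub (308,216), handle (332,180), green pocket (315,247), yellow block (320,271), blue pocket (275,222).

The scene view agrees with all of this. Next I'll measure from the top view and then look closer with the wrist camera.

```bash
cat > h.py <<'E'
from workcell import r, command_gripper, optics
import cv2, numpy as np
from scipy.spatial.transform import Rotation as Rot
def down(yaw):  # tool z down; tool x axis at world angle yaw
    return (Rot.from_euler('z',yaw)*Rot.from_euler('x',np.pi)).as_quat()
def fixed_rays(name,uv):
    m=optics.camera_model(name); uv=np.asarray(uv,float)
    d=np.c_[uv,np.ones(len(uv))]@np.linalg.inv(m["K"]).T
    return -m["R"].T@m["t"], d@m["R"]
def plane(o,d,z): return o+d*((z-o[2])/d[:,2])[:,None]
def wrist():
    s=r.read_state(); im,dep=optics.get_image("wrist")
    m=optics.camera_model("wrist"); K=m["K"]
    u,v=np.meshgrid(np.arange(640.),np.arange(400.))
    x=(u-K[0,2])/K[0,0]; y=(v-K[1,2])/K[1,1]; th=np.hypot(x,y)+1e-9
    d=np.dstack([np.sin(th)*x/th,np.sin(th)*y/th,np.cos(th)])
    Rw=Rot.from_quat(s["eef_rot"]).as_matrix(); T=m["tool_from_camera"]
    A=Rw@T[:3,:3]; o=Rw@T[:3,3]+s["eef_pos"]
    D=d@A.T
    P=o+D*(dep/np.maximum(d[:,:,2],.05))[:,:,None]; P[dep<=0]=np.nan
    return im,P,o,D
def hsv(im): return cv2.cvtColor(im,cv2.COLOR_RGB2HSV)
E
python3 - <<'E'
from h import *
for n in ("top",):
    f=np.load(f"pics/{n}0.npz"); im,dep=f["im"],f["d"]; H=hsv(im)
    for nm,lo,hi in (("green",(35,110,60),(60,255,255)),("blue",(95,20,90),(125,110,255)),("red",(170,120,80),(180,255,255)),("yel",(24,140,150),(33,255,255))):
        M=cv2.inRange(H,lo,hi); M[:,:110]=0; M[:,520:]=0; M[:130]=0; M[335:]=0
        M=cv2.morphologyEx(M,cv2.MORPH_CLOSE,np.ones((5,5)))
        for c in cv2.findContours(M,0,2)[0]:
            if cv2.contourArea(c)<25: continue
            o,d=fixed_rays(n,c[:,0]); p=plane(o,d,.008)
            b=cv2.minAreaRect((p[:,:2]*1000).astype(np.float32)); print(nm,c[:,0].mean(0).round(),np.round(b[0]),np.round(b[1]),round(b[2]))
    for q,z in (((308,216),.033),((332,180),.088),((320,271),.02)):
        o,d=fixed_rays(n,[q]); print(q,plane(o,d,z).round(3))
E
```

```text
green [162. 280.] [410. 376.] [38. 58.] 5
green [466. 270.] [ 434. -376.] [58. 37.] 88
green [315. 248.] [485.  -2.] [36. 60.] 11
green [464. 230.] [ 529. -383.] [37. 58.] 14
green [169. 226.] [541. 368.] [38. 59.] 17
blue [416. 277.] [ 413. -254.] [54. 33.] 85
blue [207. 276.] [418. 263.] [34. 57.] 8
blue [416. 223.] [ 547. -257.] [33. 54.] 21
blue [305. 214.] [577.  16.] [221. 241.] 5
blue [250. 148.] [743. 163.] [37. 57.] 16
(308, 216) [[0.564 0.014 0.033]]
(332, 180) [[ 0.645 -0.044  0.088]]
(320, 271) [[ 0.428 -0.015  0.02 ]]
```

```bash
python3 - <<'E'
from h import *
for nm,p in (("pocket",(.486,-.003)),("gb",(.434,-.376)),("gs1",(.41,.376)),("gs2",(.541,.368)),("bb",(.418,.263)),("gc",(.529,-.383))):
  for y in (-75,105):
    q=r.solve_ik([*p,.13],down(np.radians(y))); print(nm,y,None if q is None else np.round(q,2))
r.reach([.434,-.376,.13],down(np.radians(-80))); 
im,P,o,D=wrist(); cv2.imwrite("pics/w1.png",im[:,:,::-1]); np.savez("pics/w1.npz",im=im,P=P,o=o,D=D)
r.reach([.486,-.003,.19],down(np.radians(-77)))
im,P,o,D=wrist(); cv2.imwrite("pics/w2.png",im[:,:,::-1]); np.savez("pics/w2.npz",im=im,P=P,o=o,D=D)
print(r.read_state()["time_s"])
E
```

```text
pocket -75 [-0.16  0.38  1.77 -0.    0.99  2.72]
pocket 105 [-0.16  0.38  1.77  0.    0.99 -0.43]
gb -75 [-0.85  0.52  1.52 -0.    1.1   2.03]
gb 105 [-0.85  0.52  1.52  0.    1.1  -1.11]
gs1 -75 [ 0.6   0.49  1.58  0.    1.07 -2.8 ]
gs1 105 [ 0.6   0.49  1.58 -0.    1.07  0.34]
gs2 -75 [ 0.48  0.66  1.27  0.    1.21 -2.92]
gs2 105 [ 0.48  0.66  1.27 -0.    1.21  0.22]
bb -75 [ 0.41  0.39  1.75 -0.    1.   -3.  ]
bb 105 [ 0.41  0.39  1.75 -0.    1.    0.14]
gc -75 [-0.74  0.66  1.27 -0.    1.21  2.14]
gc 105 [-0.74  0.66  1.27  0.    1.21 -1.01]
3.575
```

View pics/w1.png

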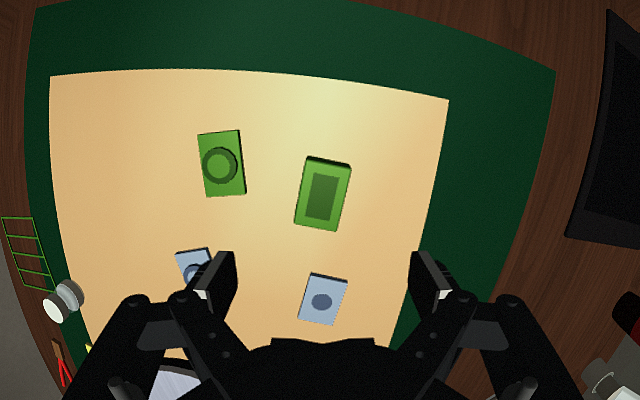

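View pics/w2.png

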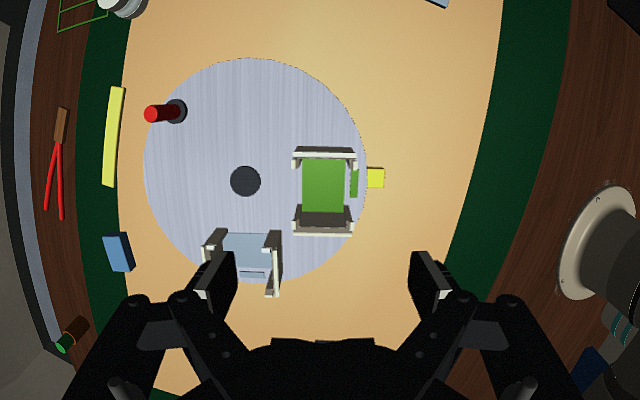

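The first wrist view shows the green body at (323,193), cap at (221,163), blue spacer at (322,298) and cap partly hidden by a finger. The second shows the green pocket at (323,185), with walls at the ends and open long sides, the hub at (245,181), and the handle at (155,112). Next I'll extract geometry from depth and repeat the views with the wrist turned half round, so the calibration bias shows up.

```bash
cat >> h.py <<'E'
def rect(pts):
    """centre (m), sides long/short (m), angle of long side"""
    b=cv2.minAreaRect((pts[:,:2]*1000).astype(np.float32)); c=cv2.boxPoints(b)
    e=[c[1]-c[0],c[2]-c[1]]; L=[np.linalg.norm(k) for k in e]; i=int(np.argmax(L))
    return np.array(b[0])/1000,np.array([L[i],L[1-i]])/1000,np.arctan2(e[i][1],e[i][0])
def near(a,ref): return ref+(a-ref+np.pi/2)%np.pi-np.pi/2   # a mod pi, closest to ref
def band(W,xy,rad,z0,z1,zp,keep=1):
    """pixels whose depth lies in z0..z1 within rad of xy; largest `keep` blobs, cast on plane zp"""
    im,P,o,D=W
    with np.errstate(invalid='ignore'):
        M=((P[:,:,2]>z0)&(P[:,:,2]<z1)&(np.hypot(P[:,:,0]-xy[0],P[:,:,1]-xy[1])<rad)).astype(np.uint8)
    if keep==1:
        M=cv2.morphologyEx(M,cv2.MORPH_OPEN,np.ones((3,3)))
    n,L,S,_=cv2.connectedComponentsWithStats(M)
    if n<2: raise RuntimeError("nothing found")
    if keep==1: M=L==1+np.argmax(S[1:,4])
    return plane(o,D[M>0],zp)
def piece(W,xy,h,rad=.055): return rect(band(W,xy,rad,h-.0035,h+.0095 if h<.01 else h+.004,h))
def pocket(W,xy): return rect(band(W,xy,.058,.076,.088,.082,0))
E
cat > t.py <<'E'
from h import *
def ld(f): f=np.load(f); return f["im"],f["P"],f["o"],f["D"]
def rep(W1,W2):
    out=[piece(W1,(.434,-.376),.022),piece(W1,(.529,-.383),.008),pocket(W2,(.486,-.003))]
    for c,l,a in out: print((c*1000).round(1),(l*1000).round(1),np.degrees(near(a,np.pi/2)).round(1))
    im,P,o,D=W2; H=hsv(im)
    K=cv2.inRange(H,(0,0,30),(180,80,110))>0
    with np.errstate(invalid='ignore'):
        hub=K&(np.hypot(P[:,:,0]-.564,P[:,:,1]-.014)<.035); hd=(P[:,:,2]>.084)&(P[:,:,2]<.093)&(np.hypot(P[:,:,0]-.645,P[:,:,1]+.044)<.03)
    for nm,m,z in(("hub",hub,.033),("handle",hd,.088)):
        p=plane(o,D[m],z)*1000; print(nm,m.sum(),np.array(cv2.minEnclosingCircle(p[:,:2].astype(np.float32))[0]).round(1),(np.nanmean(P[m][:,2])*1000).round(1))
E
python3 - <<'E'
from t import *
A,B=ld("pics/w1.npz"),ld("pics/w2.npz"); rep(A,B)
m=np.hypot(A[1][:,:,0]-.434,A[1][:,:,1]+.29)<.02; print("bench z",np.nanmean(A[1][m][:,2]),np.nanstd(A[1][m][:,2]))
r.reach([.486,-.003,.19],down(np.radians(103))); B=wrist()
r.reach([.434,-.376,.13],down(np.radians(100))); A=wrist(); rep(A,B)
np.savez("pics/w3.npz",im=A[0],P=A[1],o=A[2],D=A[3]);np.savez("pics/w4.npz",im=B[0],P=B[1],o=B[2],D=B[3])
print(r.read_state()["time_s"])
E
```

```text
[ 434.6 -375.7] [60.8 40.6] 88.3
[ 529.5 -385.6] [60.7 41.3] 103.6
[485.4  -3.9] [75.7 55.4] 101.3
hub 2246 [765.4 316. ] 188.5
handle 218 [650.1 -45.4] 87.6
bench z 0.0022359059215494048 0.0027561587690231506
[ 434.4 -374.2] [60.1 40.4] 88.3
[ 529.4 -384.6] [60.9 39.8] 104.6
[485.4  -3.3] [76.5 55.3] 101.7
hub 2337 [ 867.7 -163.2] 191.2
handle 162 [650.3 -43.3] 87.5
7.75
```

The two wrist headings agree to within 1.5 mm. The sizes also match what was given: 60x40 pieces, handle about 103 mm from the axis, and pocket 80 mm from the axis at a heading of 11.5°. I'll calibrate fingertip height by touch, then place the green body.

```bash
cat >> h.py <<'E'
PK=np.array([.4854,-.0036]); PA=np.radians(101.5); BIAS=.0007
def look(xy,h,yaw=PA,z=.13):
    r.reach([*xy,z],down(yaw)); c,l,a=piece(wrist(),xy,h); a=near(a,PA)
    c=c-BIAS*np.array([np.cos(yaw),np.sin(yaw)])
    print("piece",(c*1000).round(1),(l*1000).round(1),np.degrees(a).round(1),flush=True)
    assert .057<l[0]<.064 and .037<l[1]<.044,"size"
    return c,a
def pick(xy,h,zg):
    command_gripper(.054,40); c,a=look(xy,h)
    r.move_straight([*c,.07],down(a),speed=.2); r.move_straight([*c,zg],speed=.08)
    command_gripper(.03,40); s=r.read_state(); print("grip",round(s["grip_width"],4),round(s["grip_force"],1))
    r.move_straight([*c,.16],speed=.25)
    assert r.read_state()["grip_width"]>.036,"lost"
def place(zc):
    """zc: expected TCP height at seating"""
    r.reach([*PK,.17],down(PA)); r.move_straight([*PK,zc+.02],speed=.15)
    hit=r.move_straight([*PK,zc-.004],speed=.03,max_force=8); s=r.read_state()
    print("contact",hit,"z",round(s["eef_pos"][2],4),"exp",round(zc,4),"F",s["contact_force"].round(1))
    command_gripper(.052); r.move_straight([*PK,.20],speed=.25)
def check(ztop):
    W=wrist(); p=band(W,PK,.035,ztop-.012,ztop+.008,ztop,1)
    im,P,o,D=W
    with np.errstate(invalid='ignore'): m=(np.hypot(P[:,:,0]-PK[0],P[:,:,1]-PK[1])<.012)
    q=P[m]; q=q[~np.isnan(q[:,2])]; f=np.linalg.lstsq(np.c_[q[:,:2]-PK,np.ones(len(q))],q[:,2],rcond=None)[0]
    c,l,a=rect(p); print("check z",f[2].round(4),"exp",ztop,"slope",f[:2].round(3),"c-PK",((c-PK)*1000).round(1),(l*1000).round(1),np.degrees(near(a,PA)).round(1),"t",r.read_state()["time_s"])
    return W
E
python3 - <<'E'
from h import *
command_gripper(.042,40)
r.reach([.44,-.30,.06],down(PA)); 
print(r.move_straight([.44,-.30,.012],speed=.05,max_force=5),"touch z",r.read_state()["eef_pos"][2])
r.move_straight([.44,-.30,.06])
pick((.4345,-.375),.022,.030); place(.063); W=check(.055)
cv2.imwrite("pics/w5.png",W[0][:,:,::-1])
E
```

```text
False touch z 0.01226306162805139
piece [ 434.5 -374.8] [60.3 40.7] 88.6
grip 0.0301 0.0Traceback (most recent call last):
  File "<stdin>", line 6, in <module>
  File "h.py", line 54, in pick
    assert r.read_state()["grip_width"]>.036,"lost"
           ^^^^^^^^^^^^^^^^^^^^^^^^^^^^^^^^^
AssertionError: lost
```

```bash
python3 - <<'E'
from h import *
W=wrist(); cv2.imwrite("pics/w5.png",W[0][:,:,::-1]); s=r.read_state(); print(s["eef_pos"],s["eef_rot"],down(np.radians(88.6)),s["contact_force"],s["time_s"])
command_gripper(.042,40)
r.reach([.44,-.30,.03],down(PA)); 
print(r.move_straight([.44,-.30,-.01],speed=.04,max_force=5),"touch z",r.read_state()["eef_pos"][2],r.read_state()["contact_force"])
r.move_straight([.44,-.30,.06])
E
```

```text
[ 0.43367018 -0.37389881  0.15806889] [ 7.15670245e-01  6.98436173e-01  8.27861454e-05 -1.73338255e-03] [7.15692734e-01 6.98415285e-01 4.27656022e-17 4.38235408e-17] [ 0.67276712  0.54856052 -0.49520206] 13.3083
True touch z -0.00493529135009255 [-1.49263971  0.74925407  7.10417723]
```

View pics/w5.png

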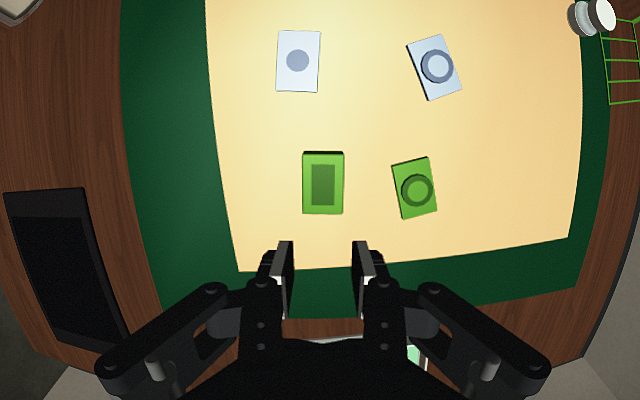

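The fingers closed above the body, which is untouched at (323,183). The touch test says the tips sit much higher than the stated 25 mm, so I'll check the fingertip position in the wrist depth.

```bash
python3 - <<'E'
from h import *
for w in (.042,.0):
    command_gripper(w,40); s=r.read_state(); im,P,o,D=wrist()
    q=(P-s["eef_pos"])@Rot.from_quat(s["eef_rot"]).as_matrix()
    m=(np.abs(q[:,:,0])<.03)&(np.abs(q[:,:,1])<.045)&(q[:,:,2]<.04)&(q[:,:,2]>-.12)
    z=q[m]; print(w,s["grip_width"],s["eef_pos"].round(4),m.sum(),np.percentile(z[:,2],[50,90,97,99,100]).round(4)); 
    t=z[z[:,2]>np.percentile(z[:,2],97)]; print(t.mean(0).round(4),t.min(0).round(4),t.max(0).round(4))
    print("table depth check",np.nanmedian(P[150:200,300:340,2]).round(4))
E
```

```text
0.042 0.042175195692220294 [ 0.4395 -0.2995  0.0589] 25167 [-0.0832 -0.0394 -0.0196 -0.0122 -0.0043]
[ 0.0042 -0.0003 -0.014 ] [-0.0123 -0.0346 -0.0196] [ 0.0107  0.0345 -0.0043]
table depth check 0.0027
0.0 0.00031785223730651936 [ 0.44 -0.3   0.06] 34161 [-0.0795 -0.0507 -0.0272 -0.0162 -0.0069]
[ 0.0079  0.0002 -0.0187] [ 0.0048 -0.0133 -0.0272] [ 0.0108  0.0138 -0.0069]
table depth check 0.0018
```

```bash
python3 - <<'E'
from h import *
command_gripper(.042,40); s=r.read_state(); im,P,o,D=wrist()
q=(P-s["eef_pos"])@Rot.from_quat(s["eef_rot"]).as_matrix()
for v in range(300,400,10): print("col322",v,q[v,322].round(3))
m=(np.abs(q[:,:,1])<.042)&(np.abs(q[:,:,0])<.04)&(q[:,:,2]>-.15)&(q[:,:,2]<.01)
for z in np.arange(-.12,.0,.01):
    k=q[m&(np.abs(q[:,:,2]-z)<.005)]
    if len(k): print(z.round(2),len(k),k.min(0).round(3),k.max(0).round(3))
for w in (.054,):
    command_gripper(w,40); r.move_straight([.44,-.30,.02],down(PA)); print(r.move_straight([.44,-.30,-.012],speed=.03,max_force=4),"touch z",w,r.read_state()["eef_pos"][2]); r.move_straight([.44,-.30,.06])
print(r.read_state()["time_s"])
E
```

```text
col322 300 [-0.061 -0.     0.039]
col322 310 [-0.07  -0.     0.039]
col322 320 [-0.097 -0.     0.059]
col322 330 [-0.109 -0.     0.059]
col322 340 [-0.122 -0.     0.06 ]
col322 350 [ 0.009  0.    -0.081]
col322 360 [ 0.009  0.    -0.085]
col322 370 [ 0.01  0.   -0.09]
col322 380 [ 0.01   0.    -0.093]
col322 390 [ 0.009  0.    -0.096]
-0.11 578 [ 0.017 -0.019 -0.108] [ 0.021  0.019 -0.105]
-0.1 5854 [ 0.006 -0.037 -0.105] [ 0.02   0.037 -0.095]
-0.09 4846 [ 0.006 -0.032 -0.095] [ 0.018  0.033 -0.085]
-0.08 3577 [ 0.007 -0.028 -0.085] [ 0.017  0.028 -0.075]
-0.07 834 [ 0.011 -0.03  -0.075] [ 0.017  0.03  -0.065]
-0.06 2675 [-0.014 -0.042 -0.065] [ 0.012  0.042 -0.055]
-0.05 1301 [-0.003 -0.042 -0.055] [ 0.013  0.042 -0.045]
-0.04 1179 [-0.012 -0.034 -0.045] [ 0.011  0.035 -0.035]
-0.03 929 [-0.012 -0.035 -0.035] [ 0.011  0.035 -0.025]
-0.02 802 [-0.013 -0.035 -0.025] [ 0.011  0.035 -0.015]
-0.01 389 [-0.012 -0.033 -0.015] [ 0.01   0.034 -0.005]
True touch z 0.054 -0.00696679865379371
19.0833
```

The gripper body is 76 mm behind the tips, as specified. So the geometry is fine and only the TCP frame is offset: tips touch at TCP z ≈ -4.5 mm with a 42 mm opening. I'll use these touch values.

```bash
sed -i 's/zc-.004\]/zc-.006]/' h.py; python3 - <<'E'
from h import *
pick((.4345,-.375),.022,.000); place(.033); W=check(.055)
cv2.imwrite("pics/w6.png",W[0][:,:,::-1])
E
```

```text
piece [ 434.5 -375. ] [60.5 40.5] 88.5
grip 0.0391 42.2
contact True z 0.0337 exp 0.033 F [-1.3 -0.7  5.8]
check z 0.118 exp 0.055 slope [-3.214 16.046] c-PK [-1.9 -3.1] [61.4 45.3] 101.5 t 26.5083
```

```bash
ls pics/w6.png
```

```text
pics/w6.png
```

View pics/w6.png

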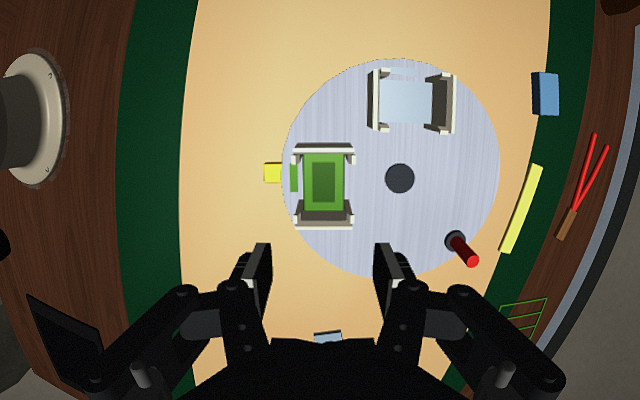

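The picture shows the green body seated in the pocket at (323,182). The numeric check picked up gripper pixels, so I'll fix that and go on with the green spacers.

```bash
python3 - <<'E'
s=open('h.py').read(); i=s.index("def check")
s=s[:i]+'''def check(ztop):
    W=wrist(); im,P,o,D=W
    with np.errstate(invalid='ignore'): m=(np.hypot(P[:,:,0]-PK[0],P[:,:,1]-PK[1])<.016)&(P[:,:,2]<.1)
    q=P[m]; f=np.linalg.lstsq(np.c_[q[:,:2]-PK,np.ones(len(q))],q[:,2],rcond=None)[0]
    print("check z",f[2].round(4),"exp",ztop,"slope",f[:2].round(3),"t",r.read_state()["time_s"],flush=True)
    return W
'''
open('h.py','w').write(s)
E
python3 - <<'E'
from h import *
check(.055)
pick((.41,.376),.008,-.003); place(.052); check(.063)
pick((.541,.368),.008,-.003); place(.060); W=check(.071)
cv2.imwrite("pics/w7.png",W[0][100:300,200:450,::-1])
E
```

```text
check z 0.0553 exp 0.055 slope [-0.002  0.002] t 26.5583
piece [410.7 374.8] [60.9 40.8] 93.9
grip 0.0388 40.7
contact True z 0.0529 exp 0.052 F [-1.2  0.   5.9]
check z 0.0632 exp 0.063 slope [-0.001  0.001] t 34.8167
piece [541.6 367.2] [60.7 40.6] 105.8
grip 0.0381 40.6
contact True z 0.0609 exp 0.06 F [-1.  -1.1  6.8]
check z 0.0712 exp 0.071 slope [0.002 0.002] t 42.925
```

View pics/w7.png

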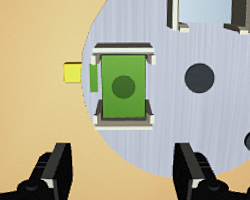

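Green body and both spacers sit flat at the right heights, and the crop shows the top spacer at (123,86). Next is the cap, then the turn.

```bash
cat >> h.py <<'E'
AX=PK+.08*np.array([np.sin(PA),-np.cos(PA)])
def handle(xy):
    W=wrist(); im,P,o,D=W
    with np.errstate(invalid='ignore'): m=(P[:,:,2]>.083)&(P[:,:,2]<.093)&(np.hypot(P[:,:,0]-xy[0],P[:,:,1]-xy[1])<.03)
    p=plane(o,D[m],.088); c=np.array(cv2.minEnclosingCircle((p[:,:2]*1e3).astype(np.float32))[0])/1e3; v=c-AX
    print("handle",c.round(4),m.sum(),"rad",np.hypot(*v).round(4),"ang",np.degrees(np.arctan2(v[1],v[0])).round(1),flush=True)
    return np.arctan2(v[1],v[0])
def turn(ang,n=9):
    pt=lambda a:[*(AX+.105*np.array([np.cos(a),np.sin(a)]))]
    r.reach(pt(ang)+[.16],down(ang)); 
    ang=handle(pt(ang)[:2]); command_gripper(.045,40)
    r.move_straight(pt(ang)+[.11],down(ang),speed=.2); r.move_straight(pt(ang)+[.052],speed=.1)
    command_gripper(.005,40); print("grip",r.read_state()["grip_width"].round(4))
    for k in range(1,n+1):
        a=ang+np.pi/2*k/n; r.move_straight(pt(a)+[.052],down(a),speed=.1)
    print("F",r.read_state()["contact_force"].round(1))
    command_gripper(.045); r.move_straight(pt(a)+[.16],speed=.25); return handle(pt(a)[:2])
E
python3 - <<'E'
from h import *
pick((.5295,-.385),.008,-.003); place(.068); W=check(.085)
cv2.imwrite("pics/w8.png",W[0][100:300,200:450,::-1])
E
```

```text
piece [ 529.9 -385.2] [60.3 40.7] 104.4
grip 0.0384 40.6
contact True z 0.0689 exp 0.068 F [-2.5  0.1  6.4]
check z 0.0852 exp 0.085 slope [0.006 0.001] t 51.0083
```

View pics/w8.png

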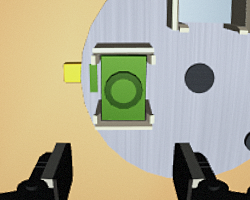

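The cap is seated with its disc up at (123,88) in the crop. Now I'll turn the table.

```bash
python3 - <<'E'
from h import *
a=turn(np.radians(-33.3)); print(np.degrees(a),r.read_state()["time_s"])
command_gripper(.054)
r.reach([*PK,.20],down(PA)); W=wrist(); c,l,b=pocket(W,PK); print("pocket",c.round(4),l.round(4),np.degrees(near(b,PA)),np.array(PK).round(4))
cv2.imwrite("pics/w9.png",W[0][:,:,::-1])
E
```

```text
handle [ 0.6526 -0.0454] 350 rad 0.106 ang -33.0Traceback (most recent call last):
  File "<stdin>", line 2, in <module>
  File "h.py", line 79, in turn
    command_gripper(.005,40); print("grip",r.read_state()["grip_width"].round(4))
                                           ^^^^^^^^^^^^^^^^^^^^^^^^^^^^^^^^^^
AttributeError: 'float' object has no attribute 'round'
```

Only a print bug. The gripper is on the handle, so I'll carry on from here.

```bash
sed -i 's/r.read_state()\["grip_width"\].round(4)/round(r.read_state()["grip_width"],4)/' h.py; python3 - <<'E'
from h import *
print(r.read_state()["grip_width"])
pt=lambda a:[*(AX+.105*np.array([np.cos(a),np.sin(a)]))]
ang=np.radians(-33); n=9
for k in range(1,n+1):
    a=ang+np.pi/2*k/n; r.move_straight(pt(a)+[.052],down(a),speed=.1)
print("F",r.read_state()["contact_force"].round(1))
command_gripper(.045); r.move_straight(pt(a)+[.16],speed=.25); handle(pt(a)[:2]); print(r.read_state()["time_s"])
command_gripper(.054)
r.reach([*PK,.20],down(PA)); W=wrist(); c,l,b=pocket(W,PK); print("pocket",c.round(4),l.round(4),np.degrees(near(b,PA)),np.array(PK).round(4))
cv2.imwrite("pics/w9.png",W[0][:,:,::-1])
E
```

```text
0.01461854804916861
F [6.3 9.8 3.8]
handle [0.6224 0.1013] 339 rad 0.1065 ang 56.6
58.85
pocket [ 0.485  -0.0032] [0.0754 0.0551] 101.1157137281782 [ 0.4854 -0.0036]
```

View pics/w9.png

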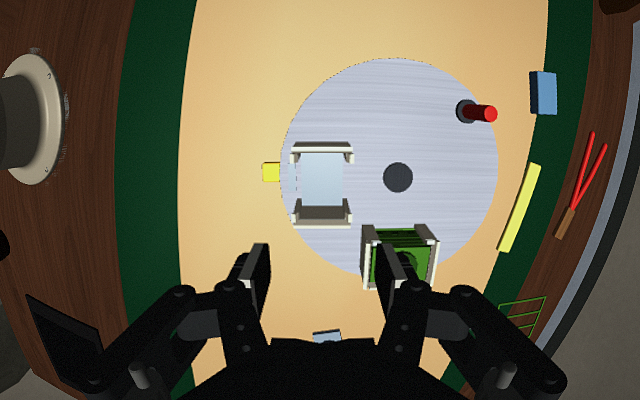

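The table sits at the second detent. The blue pocket is now at the loading station (322,182), in the same place the green one was. Now I'll build the blue unit.

```bash
python3 - <<'E'
from h import *
pick((.418,.263),.022,.000); place(.033); check(.055)
pick((.413,-.254),.008,-.003); place(.052); check(.063)
pick((.547,-.257),.008,-.003); place(.060); W=check(.077)
T,_=optics.get_image("top"); cv2.imwrite("pics/w10.png",np.vstack([W[0][100:300],T[130:330]])[:,:,::-1])
E
```

```text
piece [418.8 259.5] [60.8 40.2] 99.7
grip 0.039 41.5
contact True z 0.0335 exp 0.033 F [-1.6 -1.3  5.4]
check z 0.0553 exp 0.055 slope [0.    0.001] t 67.7917
piece [ 413.7 -256.6] [60.9 40.7] 85.1
grip 0.0384 40.5
contact True z 0.0528 exp 0.052 F [-0.9 -0.   5.4]
check z 0.0632 exp 0.063 slope [ 0.002 -0.001] t 75.2333
piece [ 548.2 -260.2] [60.9 40.7] 111.9
grip 0.0384 40.6
contact True z 0.0609 exp 0.06 F [-0.2 -0.2  6.3]
check z 0.0772 exp 0.077 slope [ 0.001 -0.004] t 82.6
```

View pics/w10.png

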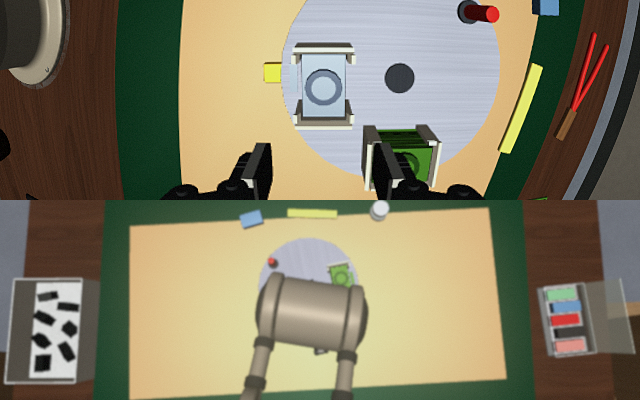

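The blue stack is complete with its cap disc up at (323,88), and no kit parts remain on the bench. Now the last turn.

```bash
python3 - <<'E'
from h import *
turn(np.radians(56.6)); 
r.reach([.55,.01,.30],down(PA)); r.hold(.5); W=wrist(); im,P,o,D=W
for nm,d,zt in (("green",1,.085),("blue",0,.077)):
    ang=PA-np.pi/2 if d else PA-np.pi; c=AX+.08*np.array([np.cos(ang),np.sin(ang)])
    with np.errstate(invalid='ignore'): m=(np.hypot(P[:,:,0]-c[0],P[:,:,1]-c[1])<.014)&(P[:,:,2]<.1)
    q=P[m]; f=np.linalg.lstsq(np.c_[q[:,:2]-c,np.ones(len(q))],q[:,2],rcond=None)[0]; print(nm,m.sum(),f.round(4),"exp",zt)
cv2.imwrite("pics/w11.png",im[:,:,::-1]); s=r.read_state(); print(s["time_s"],s["contact_force"].round(1))
E
```

```text
handle [0.6224 0.1012] 341 rad 0.1064 ang 56.6
grip 0.0147
F [-4.6  5.  13.7]
handle [0.4748 0.0702] 347 rad 0.1061 ang 147.0
green 396 [ 0.0016 -0.0026  0.0853] exp 0.085
blue 336 [-0.0006  0.0034  0.0774] exp 0.077
90.6833 [-0.2  0.5  0.4]
```

View pics/w11.png

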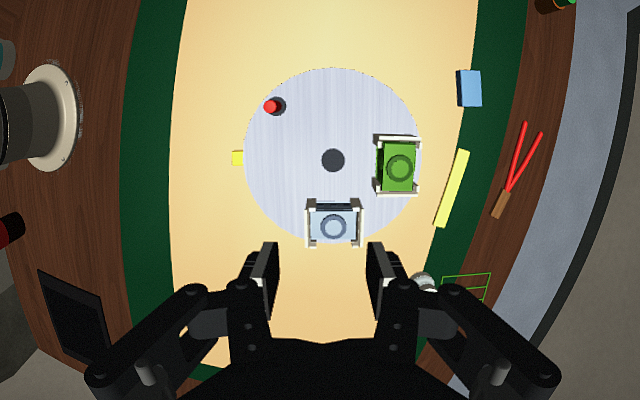

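The picture shows the handle at 147°, which is half a turn from the start. The green unit (399,167) and the blue unit (333,226) are both flat, seated and clear of the yellow block. I'm handing in the job.

```bash
python3 -c "
from workcell import r
print(r.finish_job())"
```

```text
the job is handed in; nothing more can be done
None
```

Both units are assembled in their own pockets (green with two spacers, grey-blue with the one found), the table stands at its last detent, and the job was handed in at about 91 s; no verdict was returned, but my last camera check showed both units flat and seated.

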